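# Load the sample shaker and lay its hold-down plate

## Task

Load every one of the small red-capped sample jars standing on the bench into the shaker's blue tray, upright, one to a pocket. Then lift off its hook the hold-down plate whose length fits between the end stops of the two saddles as they are set now, and lay it across both saddles over the jars so that it lies flat on their ledges, between the cheeks and end stops, leaving the other plate hanging. Last, press the green start button fully down and let go, without disturbing the dish, the big bottle or the instrument box.

Things in the scene. Friction and masses are not known exactly. Their poses are not given: they have to be found in the camera images.
- jar0: One of six possible sample jars (four to six are there; the rest are absent: None). White squat jar 46 mm in diameter and 40 mm tall with a red screw cap on top, 30 mm in diameter and 24 mm tall (64 mm in all), about 0.12 kg. Origin: centre of its underside, z up. It can be gripped across the cap from above.
- jar1: One of six possible sample jars (four to six are there; the rest are absent: None). White squat jar 46 mm in diameter and 40 mm tall with a red screw cap on top, 30 mm in diameter and 24 mm tall (64 mm in all), about 0.12 kg. Origin: centre of its underside, z up. It can be gripped across the cap from above.
- jar2: One of six possible sample jars (four to six are there; the rest are absent: None). White squat jar 46 mm in diameter and 40 mm tall with a red screw cap on top, 30 mm in diameter and 24 mm tall (64 mm in all), about 0.12 kg. Origin: centre of its underside, z up. It can be gripped across the cap from above.
- jar3: One of six possible sample jars (four to six are there; the rest are absent: None). White squat jar 46 mm in diameter and 40 mm tall with a red screw cap on top, 30 mm in diameter and 24 mm tall (64 mm in all), about 0.12 kg. Origin: centre of its underside, z up. It can be gripped across the cap from above.
- jar4: One of six possible sample jars (four to six are there; the rest are absent: None). White squat jar 46 mm in diameter and 40 mm tall with a red screw cap on top, 30 mm in diameter and 24 mm tall (64 mm in all), about 0.12 kg. Origin: centre of its underside, z up. It can be gripped across the cap from above.
- jar5: One of six possible sample jars (four to six are there; the rest are absent: None). White squat jar 46 mm in diameter and 40 mm tall with a red screw cap on top, 30 mm in diameter and 24 mm tall (64 mm in all), about 0.12 kg. Origin: centre of its underside, z up. It can be gripped across the cap from above.
- shaker: White shaker fixed to the bench, deck 55 mm high. Origin at bench height, straight below the middle of the blue pocket tray; x points away from the control side, y along the tray's three-pocket rows, z up. The deck spans x -155 to +70, y -150 to +195 mm; the part below x = -70 mm carries the green button and a display.
- tray (a point): Middle of the blue tray, at the height of the pocket floors (58 mm above the bench). Axes as the shaker's. The tray has 2 x 3 square pockets, centres at x = -30, +30 and y = -60, 0, +60 mm from here, 56 mm square inside, parted by 4 mm walls 18 mm high.
- saddle_fixed (a point): Aluminium saddle at the tray's -y end (tray y = -108 mm): middle of the ledge on which a plate end rests, 130 mm above the bench. The ledge is 28 mm long (y). An end stop (inner face 14 mm further to -y) and two side cheeks (72 mm apart inside) stand 16 mm above it. Axes as the shaker's.
- saddle_loose (a point): The same on the other saddle, its end stop 14 mm to +y of this point. Per run it is bolted in the near socket (tray y = +108 mm: 244 mm between end stops, takes the short plate) or the far one (tray y = +162 mm: 298 mm between end stops, takes the long plate); a flat black plug fills the other socket.
- plate_short: Short grey hold-down plate 232 (its y) x 60 (x) x 6 mm, 0.26 kg. Origin: centre of underside, z up. Bow handle on its middle: two uprights 14 mm (x) wide, outer faces 52 mm apart along y, and a crossbar on them, underside 50, top 58 mm above the origin. Hangs level by the crossbar on a rack peg at the start. Grip from above across the 52 mm, fingers outside the uprights, clear of the peg.
- plate_long: Long grey hold-down plate, 286 mm (its y), about 0.32 kg; else as plate_short.
- rack: Fixed dark rack, origin at bench height. Two yellow pegs, 14 mm wide, point along its -x, tops 118 mm high; the plates hang centred at x = -80 and +80 mm (either way round). A peg ends in a lip 7 mm high, 18 mm to -x of the plate centre: raise a plate 10 to 30 mm, draw it 50 to 65 mm along rack -x so its rear edge too clears the peg, then lift. Posts 118 mm tall stand 45 mm to +x of each plate.
- start_top (a point): Top of the green start button on the control side of the shaker, 30 mm in diameter; pressed straight down 6 mm, taking about 5 N, it springs back when let go.
- start (a joint): Travel of the start button: 0 up, 0.006 m fully down.
- dish: Bystander: shallow red dish, 110 mm across, 20 mm high. Origin: centre of its underside.
- washbottle: Bystander: white bottle with red cap, 64 mm in diameter, 150 mm tall. Origin: centre of its underside.
- meter: Bystander: black instrument box 70 x 110 x 46 mm. Origin: centre of its underside.
There are look-alikes about, which are no part of the job. Leave any yellow look-alike of the jar4 alone.

How it is judged:
By the outcome, as a careful person would: the job done as asked, in the order asked, and still so for the second after the job is handed in, with the robot touching nothing.
Of jar0, jar1, jar2, jar3, jar4, jar5 only 4 to 6 are there at a start; the rules pass over those that are not, and their reading is None.
At some moment in a run one of jar0, jar1, jar2, jar3, jar4, jar5 may be knocked a few centimetres aside while the robot is not near it.
It also fails if it takes over 210 s, if anything falls off the work surface, if the arm or the gripper's body presses on something with over 40 N, if the wrist force passes 120 N, or if a joint passes its speed limit or range.

## Robot

A 6-joint arm with a two-finger parallel gripper is mounted at the origin on the work surface. World frame = base frame: x ahead of the robot, y to its left, z up, the work surface at z = 0. Lengths are in m, angles in rad, forces in N, time in s.
With the tool pointing down it reaches from about 0.35 to 0.775 m from the base axis. Payload 7.3 kg.
Tool frame: the origin (TCP) lies at the very end of the fingers, on their centre line; the grasp point (between the pads) lies 19 mm behind it; z points along the fingers, y is the line along which they close (so a half turn about z gives the same grasp; the last joint's range is limited). The gripper opens to 92 mm and grips with 3 to 60 N. Pads are 19 mm wide; open, the fingers measure 130 mm over their backs; the gripper's body (75 mm by 190 mm) begins 47 mm behind the grasp point.
Start: joints at [-1.399, 0.342, 1.524, -0, 1.275, -0.146], TCP at [0.164, -0.499, 0.227] pointing down, gripper open.
Joint ranges: [-2.53, 2.53], [-0.77, 2.02], [0.04, 2.7], [-1, 4.14], [0.28, 2.66], [-3.11, 3.11]. Speed limits (rad/s): [2.57, 2.57, 3.14, 3.14, 3.14, 3.14].

## Interface

Orientations are given as [roll, pitch, yaw] about the fixed x, y, z axes, in that order (R = Rz(yaw) Ry(pitch) Rx(roll)).
In Python, from cell import telemetry, eyes, job gives the robot as it stands.
- The arm moves only by the tool apply_moves, never from a script. Its arguments are lists of equal length, an entry for each row: "delta_pos": the shift along the world's x, y, z each as a share of 0.4 m, from -1 to 1, a list of three; "dr": the turn, a rotation vector about the world's x, y, z each as a share of 0.5 rad, from -1 to 1, a list of three; "jaw": the opening, from 0 (shut) to 1 (fully open). A call has 1 to 8 rows; each row is the pose to reach, as a shift and turn from the pose commanded when the call began; what a row does not reach only later rows make up. A row lasts 1/12 s, in which the tool goes at most 41.7 mm and 7.16 degrees, less where a joint would pass 70% of its speed; a pose out of reach is approached as far as the arm can. A call with a number of a shift or a turn outside -1 to 1 is refused whole. A call with a gripper value outside its range is refused whole. The fingers move at their own pace and stop on an object; "force" is the grip in N (left out, the last holds). Time passes only in rows, so rows that repeat a pose let the fingers close. It gives the time, the measured TCP pose, the force, the opening and the grip force at its end, in the units of the state.
- telemetry.observe(): the state, without advancing time (a new reading comes with each control period).
- eyes.read_camera(name): name is "side" or "top"; returns the picture (420x560x3 uint8, red, green, blue); there is no depth.
- eyes.camera_model(name): a dict with "vertical_fov" (degrees; the focal length in pixels is half the picture's height over the tangent of half this angle, whatever the lens; pixels are square), "cx", "cy" (the principal point, pixels), "k1" (the pictures are not rectified: a ray, as slopes to the right and down, at radius r is drawn at 1 + k1 r^2 times it, then the intrinsics apply), "rvec" (rotation vector, rad) and "tvec" (3), from world to camera coordinates, as OpenCV has them. Camera axes: x right, y down, z forward; pixel columns grow to the right and rows downward; lengths in m; the calibration is good to about 2 mm. A picture is of the moment at which its call begins. camera_model takes no time and is no camera call.
- job.hand_in(): hands the job in; it is judged then, once.
The state is a dict: "time": time; "qpos": joint angles; "qvel": joint speeds; "joint_efforts": joint torques, N m; "tool_pos": TCP position; "tool_rot": TCP orientation; "contact_force": force on the tool from outside, world axes, zero at the start; "torque": the same for the moment, N m; "opening": finger opening in m; "grip_force": force on a finger pad.
Only numpy, scipy, OpenCV 4.12 (cv2) and the standard library are available. Lean on these libraries where they do the work, as an engineer would, in place of code of your own. Each camera call takes 0.05 s, during which the arm holds its last target. There are 200 camera calls.

## Working session

There is one attempt and no reset: what is moved stays moved. The work goes in short steps, Python scripts to look and compute and a tool call to move; the robot and the scene stay as the last step left them, time stands still between calls to the robot, and variables do not carry over. Pictures are saved under pics/ and viewed, at most 14 in all, crops included, and the job is handed in when it is done.

Besides the shell and the picture viewer there is one more tool, called after "Emit:" as name(argument=value, ...) on one line, values as JSON. apply_moves: Moves the arm, as the interface text tells. Its arguments: {"type":"object","properties":{"delta_pos":{"type":"array"},"dr":{"type":"array"},"jaw":{"type":"array"},"force":{"type":"number"}},"required":["delta_pos","dr","jaw"]}

```bash
mkdir -p pics; cat > h.py <<'E'
import numpy as np, cv2
from cell import telemetry, eyes, job
def cam(n):
    m=eyes.camera_model(n); f=210/np.tan(np.radians(m["vertical_fov"])/2)
    R=cv2.Rodrigues(np.array(m["rvec"],float))[0]; return f,m["cx"],m["cy"],m["k1"],R,np.array(m["tvec"],float)
def proj(n,P):
    f,cx,cy,k,R,t=cam(n); c=np.atleast_2d(P)@R.T+t; s=c[:,:2]/c[:,2:]; r2=(s**2).sum(1,keepdims=True)
    return s*(1+k*r2)*f+[cx,cy]
def ray(n,uv):
    f,cx,cy,k,R,t=cam(n); d=(np.array(uv,float)-[cx,cy])/f; s=d.copy()
    for _ in range(20): s=d/(1+k*(s@s))
    return -R.T@t, R.T@np.array([*s,1.])
def onz(n,uv,z):
    o,d=ray(n,uv); return o+d*(z-o[2])/d[2]
def tri(a,b):
    (o1,d1),(o2,d2)=ray("top",a),ray("side",b); d1/=np.linalg.norm(d1); d2/=np.linalg.norm(d2)
    A=np.c_[d1,-d2]; s=np.linalg.lstsq(A,o2-o1,rcond=None)[0]; p,q=o1+s[0]*d1,o2+s[1]*d2
    return (p+q)/2,np.linalg.norm(p-q)
def snap(n,name):
    im=eyes.read_camera(n); cv2.imwrite(f"pics/{name}.png",im[:,:,::-1]); return im
E
python3 - <<'E'
from h import *
for n in("top","side"):
    snap(n,n+"0"); c=cam(n); print(n,c[0:4],-c[4].T@c[5])
    im=cv2.imread(f"pics/{n}0.png"); cv2.imwrite(f"pics/{n}0b.png",cv2.resize(im,(800,600),interpolation=cv2.INTER_CUBIC))
print(telemetry.observe())
E
```

```text
top (np.float64(489.5075563546593), 288.4913547753322, 198.35704968902812, -0.180017796751554) [0.31176036 0.00220039 1.63466169]
side (np.float64(447.6230963281645), 284.5552811420113, 204.11115558621896, -0.062373194037245984) [ 0.2473809  -0.94130446  0.94431607]
{'time': 0.1, 'qpos': array([-1.39900340e+00,  3.42659798e-01,  1.52489259e+00, -1.47104333e-05,
        1.27536327e+00, -1.45997904e-01]), 'qvel': array([ 0.00050074, -0.00047818, -0.00173228, -0.00162343,  0.00071412,
       -0.0006142 ]), 'joint_efforts': array([ 1.29746830e-03, -4.32005060e+01, -2.44693959e+01,  7.19787413e-02,
        5.26221085e-02, -5.42340035e-05]), 'tool_pos': array([ 0.16400543, -0.49836875,  0.22612103]), 'tool_rot': array([-3.14028168e+00, -1.78552262e-04,  3.17795006e-01]), 'contact_force': array([ 0.0169719 , -0.36864303,  0.10325434]), 'torque': array([ 0.00474314, -0.0027829 ,  0.01778653]), 'grip_force': 0.0, 'opening': 0.09148710428145863}
```

View pics/top0b.png

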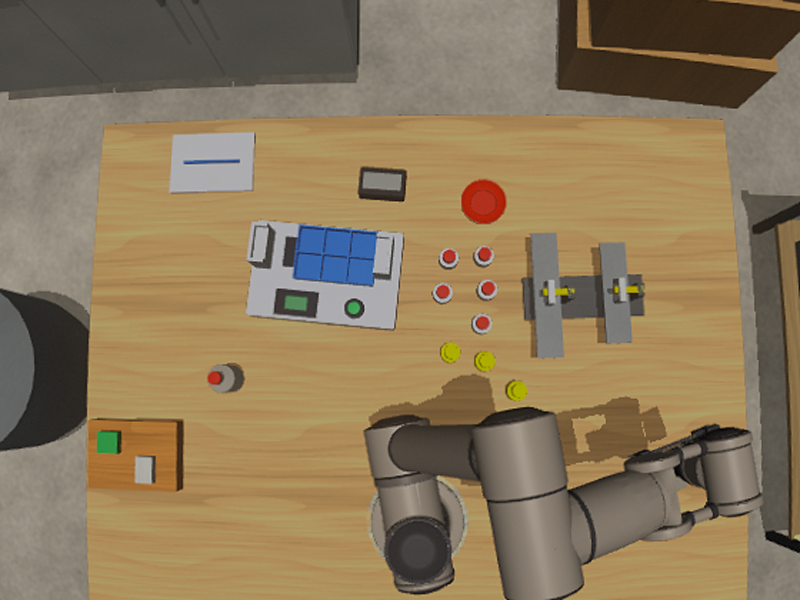

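View pics/side0b.png

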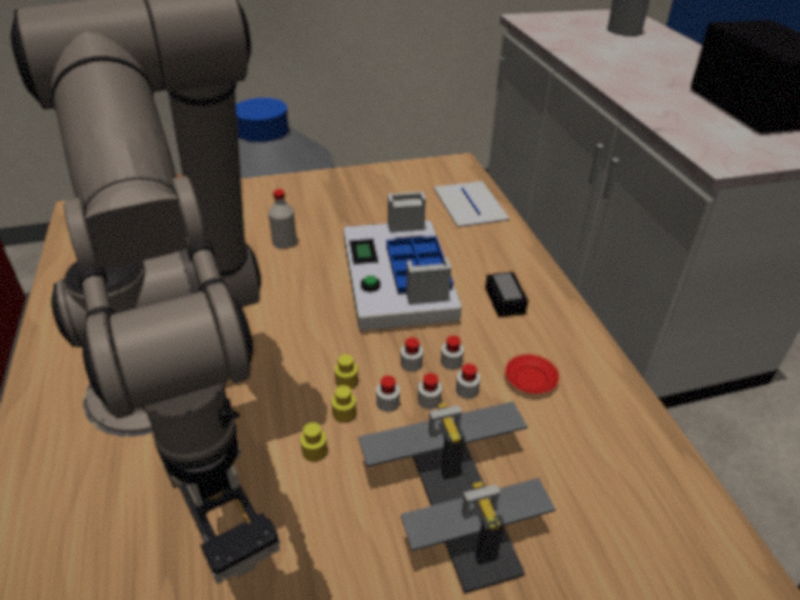

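Five red-capped jars show in the top view at (449,257), (485,255), (442,293), (487,289) and (482,323), next to three yellow decoys. The loose saddle is in the far socket, with the plug at (291,250), so I need the long plate, which is the left one on the rack at (545,295). The side view agrees. Next I'll measure positions.

```bash
cat > m.py <<'E'
from h import *
from scipy.optimize import minimize
def blobs(im,lo,hi,amin=15):
    hsv=cv2.cvtColor(im,cv2.COLOR_RGB2HSV); m=np.zeros(hsv.shape[:2],np.uint8)
    for a,b in zip(lo,hi): m|=cv2.inRange(hsv,np.array(a),np.array(b))
    n,l,s,c=cv2.connectedComponentsWithStats(m)
    return [(c[i],s[i,4]) for i in range(1,n) if s[i,4]>=amin],m,l
RED=([(0,140,70),(172,140,70)],[(6,255,255),(180,255,255)])
def caps(verbose=False):
    t=blobs(eyes.read_camera("top"),*RED)[0]; s=blobs(eyes.read_camera("side"),*RED)[0]; out=[]
    for c,a in t:
        p=onz("top",c,.060); best=None
        for d,b in s:
            q,e=tri(c,d)
            if e<.012 and .03<q[2]<.1 and (best is None or e<best[1]): best=(q,e,b)
        if a<160: print("cap",c.round(1),a,"xy@60",p[:2].round(4),"tri",None if best is None else (best[0].round(4),round(best[1],4),best[2]))
E
python3 - <<'E'
from m import *
caps()
t=eyes.read_camera("top"); s=eyes.read_camera("side")
# tray
b,m,l=blobs(t,[(100,120,60)],[(125,255,255)],200)
print("blue",[(c.round(1),a) for c,a in b])
def poly(p,z=.076,x=62,y=92):
    R=np.array([[np.cos(p[2]),-np.sin(p[2])],[np.sin(p[2]),np.cos(p[2])]])
    c=np.array([[x,y],[-x,y],[-x,-y],[x,-y]])/1000@R.T+p[:2]
    return proj("top",np.c_[c,np.full(4,z)])
big=cv2.resize(m,None,fx=8,fy=8,interpolation=cv2.INTER_NEAREST)>0
big=cv2.morphologyEx(big.astype(np.uint8),cv2.MORPH_CLOSE,np.ones((25,25)))>0
def cost(p):
    k=np.zeros(big.shape,np.uint8); cv2.fillPoly(k,[np.round((poly(p)+.5)*8).astype(np.int32)],1); return np.sum((k>0)!=big)/64
c=max(b,key=lambda q:q[1])[0]; p0=np.r_[onz("top",c,.07)[:2],-.08]
r=min((minimize(cost,p0+[dx,dy,da],method="Nelder-Mead",options=dict(initial_simplex=p0+np.array([[0,0,0],[.008,0,0],[0,.008,0],[0,0,.08]])+[dx,dy,da])) for dx in(-.004,.004) for dy in(-.004,.004) for da in(-.04,.04)),key=lambda r:r.fun)
print("tray",p0,r.x,r.fun,m.sum()/255)
# green button
for im,n in((t,"top"),(s,"side")):
    print(n,[(c.round(1),a) for c,a in blobs(im,[(50,120,50)],[(75,255,255)],8)[0]])
# plates
hsv=cv2.cvtColor(t,cv2.COLOR_RGB2HSV); g=((hsv[...,1]<40)&(hsv[...,2]>90)).astype(np.uint8); g[:150]=0;g[260:]=0;g[:,:360]=0;g[:,460:]=0
n,l,st,ce=cv2.connectedComponentsWithStats(g)
for i in range(1,n):
    if st[i,4]>60:
        ys,xs=np.where(l==i); P=np.array([onz("top",q,.074)[:2] for q in np.c_[xs,ys]],np.float32)
        print(st[i],cv2.minAreaRect(P))
a=cv2.resize(t[140:245,165:295],None,fx=6,fy=6,interpolation=cv2.INTER_CUBIC)
pl=poly(r.x); cv2.polylines(a,[np.int32((pl-[165,140]+.5)*6)],True,(255,255,0),1)
cv2.imwrite("pics/sh.png",cv2.resize(a,(743,600))[:,:,::-1])
cv2.imwrite("pics/rk.png",cv2.resize(t[155:260,360:460],None,fx=5.7,fy=5.7,interpolation=cv2.INTER_CUBIC)[:,:,::-1])
E
```

```text
cap [338.9 177.3] 61 xy@60 [ 0.6106 -0.159 ] tri (array([ 0.6109, -0.1592,  0.0578]), np.float64(0.0001), np.int32(88))
cap [314.  178.9] 63 xy@60 [ 0.6059 -0.0772] tri (array([ 0.6062, -0.0772,  0.0597]), np.float64(0.0005), np.int32(71))
cap [341.2 201.2] 63 xy@60 [ 0.5314 -0.1645] tri (array([ 0.5317, -0.1646,  0.0592]), np.float64(0.0004), np.int32(87))
cap [309.6 203.6] 60 xy@60 [ 0.5247 -0.0616] tri (array([ 0.5249, -0.0617,  0.0602]), np.float64(0.0005), np.int32(69))
cap [337.4 225.5] 60 xy@60 [ 0.4524 -0.1503] tri (array([ 0.4527, -0.1505,  0.0589]), np.float64(0.0005), np.int32(84))
cap [149.8 264.1] 69 xy@60 [0.3308 0.4597] tri None
blue [(array([234.1, 178.2]), np.int32(2057))]
tray [ 0.60898896  0.18359294 -0.08      ] [ 0.60947325  0.18360647 -0.10362231] 121.234375 2113.0
top [(array([247.1, 215.1]), np.int32(65)), (array([ 74.6, 309. ]), np.int32(211))]
side [(array([253.8, 175.2]), np.int32(40)), (array([259. , 196.5]), np.int32(40))]
[ 372  163   23   87 1503] ((0.5138411521911621, -0.29799148440361023), (0.2830083668231964, 0.06125107407569885), 1.4194693565368652)Traceback (most recent call last):
  File "<stdin>", line 26, in <module>
  File "h.py", line 14, in onz
    o,d=ray(n,uv); return o+d*(z-o[2])/d[2]
        ~~~^^^^^^
  File "h.py", line 10, in ray
    f,cx,cy,k,R,t=cam(n); d=(np.array(uv,float)-[cx,cy])/f; s=d.copy()
                  ~~~^^^
  File "h.py", line 4, in cam
    m=eyes.camera_model(n); f=210/np.tan(np.radians(m["vertical_fov"])/2)
ValueError: time passes only in moves, steps and waits
```

```bash
sed -i 's/^def cam(n):/import functools\n@functools.lru_cache(None)\ndef cam(n):/' h.py
python3 - <<'E'
from m import *
from scipy.optimize import minimize
t=eyes.read_camera("top"); s=eyes.read_camera("side")
b,m,l=blobs(t,[(100,120,60)],[(125,255,255)],200)
T=lambda p,q:np.c_[np.array(q)[:,:2]@np.array([[np.cos(p[2]),-np.sin(p[2])],[np.sin(p[2]),np.cos(p[2])]]).T+p[:2],np.array(q)[:,2]]
tp=np.array([[62,92,76],[-62,92,76],[-62,-92,76],[62,-92,76]])/1000
sd=np.array([[-14+50,-94,146],[36,-122,146],[-50,-122,146],[-50,-94,146]])/1000
big=cv2.morphologyEx(cv2.resize(m,None,fx=8,fy=8,interpolation=cv2.INTER_NEAREST),cv2.MORPH_CLOSE,np.ones((25,25)))>0
def cost(p):
    k=np.zeros(big.shape,np.uint8); cv2.fillPoly(k,[np.int32((proj("top",T(p,tp))+.5)*8)],1)
    # leave out the end hidden by the fixed saddle
    w=np.ones(big.shape,np.uint8); cv2.fillPoly(w,[np.int32((proj("top",T(p,np.array([[45,-80,76],[45,-150,76],[-45,-150,76],[-45,-80,76]])/1000))+.5)*8)],0)
    return np.sum(((k>0)!=big)&(w>0))/64
p0=np.array([.6095,.1836,-.10])
S=np.array([[0,0,0],[.008,0,0],[0,.008,0],[0,0,.08]])
r=min((minimize(cost,p0,method="Nelder-Mead",options=dict(initial_simplex=p0+S+[dx,dy,da])) for dx in(-.005,.003) for dy in(-.005,.003) for da in(-.05,.0)),key=lambda r:r.fun)
print("tray",r.x,r.fun); np.save("tray.npy",r.x)
print("button tri",tri((247.1,215.1),(259,196.5)),onz("top",(247.1,215.1),.066))
hsv=cv2.cvtColor(t,cv2.COLOR_RGB2HSV); g=((hsv[...,1]<40)&(hsv[...,2]>90)).astype(np.uint8); g[:150]=0;g[260:]=0;g[:,:360]=0;g[:,460:]=0
n,l,st,ce=cv2.connectedComponentsWithStats(g)
for i in range(1,n):
    if st[i,4]>60:
        ys,xs=np.where(l==i); P=np.array([onz("top",q,.074)[:2] for q in np.c_[xs,ys]],np.float32); print(st[i],cv2.minAreaRect(P))
a=cv2.resize(t[140:245,165:295],None,fx=6,fy=6,interpolation=cv2.INTER_CUBIC)
def dr(q,col): cv2.polylines(a,[np.int32((proj("top",T(r.x,np.array(q)/1000))-[165,140]+.5)*6)],True,col,1)
dr(tp*1000,(255,255,0)); dr([[-155,-150,55],[70,-150,55],[70,195,55],[-155,195,55]],(255,0,0))
for y in(-108,162): dr([[36,y-14,130],[36,y+14,130],[-36,y+14,130],[-36,y-14,130]],(255,0,255))
cv2.imwrite("pics/sh.png",a[:600][:,:,::-1])
cv2.imwrite("pics/rk.png",cv2.resize(t[155:260,360:460],None,fx=5.7,fy=5.7,interpolation=cv2.INTER_CUBIC)[:,:,::-1])
E
```

```text
tray [ 0.60909577  0.18237073 -0.10635485] 106.890625
button tri (array([0.48766445, 0.14050072, 0.0705399 ]), np.float64(6.145297785841061e-05)) [0.48820572 0.14089811 0.066     ]
[ 372  163   23   88 1503] ((0.5133937001228333, -0.29800257086753845), (0.2839035391807556, 0.06125107407569885), 1.4194693565368652)
[ 420  170   22   70 1132] ((0.5165368318557739, -0.4589979648590088), (0.22965160012245178, 0.06198554486036301), 1.582489013671875)
```

View pics/sh.png

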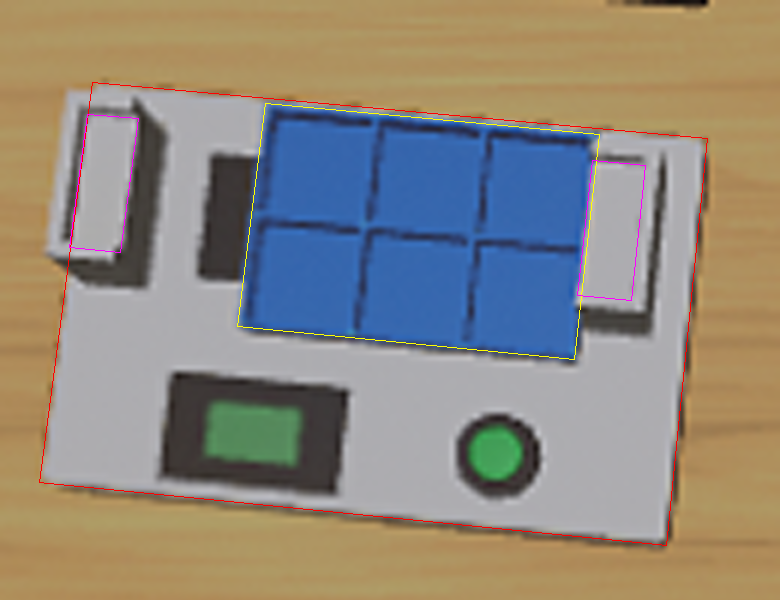

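View pics/rk.png

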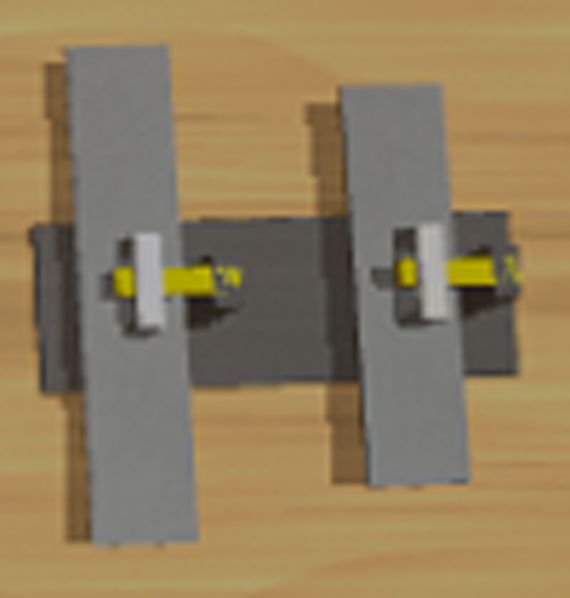

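Overlay: the fitted tray and deck outlines sit on the image within about 1 px. The button is at (497,453) in that crop. In the rack crop the long plate is on the left with its handle at (149,281), and the pegs point left (+y). Now I'll turn the tool and go above the nearest jar.

Emit:
apply_moves(delta_pos=[[0.24, 0.29, 0], [0.24, 0.29, 0], [0.24, 0.29, 0], [0.24, 0.29, 0], [0.24, 0.29, 0]], dr=[[0, 0, 0.764], [0, 0, 0.764], [0, 0, 0.764], [0, 0, 0.764], [0, 0, 0.764]], jaw=[0.6, 0.6, 0.6, 0.6, 0.6], force=25)

```text
time: 0.82
tool_pos: [0.2624, -0.379, 0.227]
tool_rot: [-3.141, -0.002, 0.704]
contact_force: [0.6, -0.7, 0.1]
opening: 0.0631
grip_force: 0.0
```

Emit:
apply_moves(delta_pos=[[0.24, 0.29, 0], [0.24, 0.29, 0], [0.24, 0.29, 0], [0.24, 0.29, 0], [0.24, 0.29, 0]], dr=[[0, 0, 0.764], [0, 0, 0.764], [0, 0, 0.764], [0, 0, 0.764], [0, 0, 0.764]], jaw=[0.6, 0.6, 0.6, 0.6, 0.6])

```text
time: 1.23
tool_pos: [0.3582, -0.2638, 0.2269]
tool_rot: [3.141, -0.001, 1.086]
contact_force: [1.2, -0.5, -0.8]
opening: 0.0557
grip_force: 0.0
```

Emit:
apply_moves(delta_pos=[[0.24, 0.29, 0], [0.24, 0.29, 0], [0.24, 0.29, 0], [0.24, 0.29, 0], [0.24, 0.29, 0], [0.24, 0.29, 0]], dr=[[0, 0, 0.764], [0, 0, 0.764], [0, 0, 0.764], [0, 0, 0.764], [0, 0, 0.764], [0, 0, 0.764]], jaw=[0.6, 0.6, 0.6, 0.6, 0.6, 0.6])

```text
time: 1.73
tool_pos: [0.4525, -0.1507, 0.2266]
tool_rot: [-3.141, 0.001, 1.465]
contact_force: [0.3, -0.9, 0.3]
opening: 0.0549
grip_force: 0.0
```

Emit:
apply_moves(delta_pos=[[0, 0, -0.4], [0, 0, -0.4], [0, 0, -0.4], [0, 0, -0.4], [0, 0.0, -0.46], [0, 0.0, -0.46], [0, 0, -0.46]], dr=[[0, 0, 0], [0, 0, 0], [0, 0, 0], [0, 0, 0], [0, 0, 0], [0, 0, 0], [0, 0, 0]], jaw=[0.6, 0.6, 0.6, 0.6, 0.6, 0.6, 0.6])

```text
time: 2.32
tool_pos: [0.4511, -0.1518, 0.0424]
tool_rot: [-3.139, -0.001, 1.462]
contact_force: [-0.1, -0.5, 0.1]
opening: 0.0551
grip_force: 0.0
```

Emit:
apply_moves(delta_pos=[[0, 0, 0], [0, 0, 0], [0, 0, 0], [0, 0, 0], [0, 0, 0], [0, 0, 0]], dr=[[0, 0, 0], [0, 0, 0], [0, 0, 0], [0, 0, 0], [0, 0, 0], [0, 0, 0]], jaw=[0.1, 0.1, 0.1, 0.1, 0.1, 0.1], force=25)

```text
time: 2.82
tool_pos: [0.4528, -0.1511, 0.0438]
tool_rot: [3.139, 0.001, 1.464]
contact_force: [-0.0, -0.1, 6.1]
opening: 0.0294
grip_force: 25.0
```

Emit:
apply_moves(delta_pos=[[0, 0, 0.46], [0, 0, 0.46], [0, 0, 0.46], [0, 0, 0.46], [0, 0, 0.46], [0, 0, 0.46]], dr=[[0, 0, 0], [0, 0, 0], [0, 0, 0], [0, 0, 0], [0, 0, 0], [0, 0, 0]], jaw=[0.1, 0.1, 0.1, 0.1, 0.1, 0.1])

```text
time: 3.32
tool_pos: [0.454, -0.1516, 0.2315]
tool_rot: [3.133, 0.003, 1.464]
contact_force: [-0.2, -0.9, -1.6]
opening: 0.0297
grip_force: 25.0
```

Emit:
apply_moves(delta_pos=[[0.167, 0.495, 0], [0.167, 0.495, 0], [0.167, 0.495, 0], [0.167, 0.495, 0], [0.167, 0.495, 0], [0.167, 0.495, 0]], dr=[[0, 0, 0], [0, 0, 0], [0, 0, 0], [0, 0, 0], [0, 0, 0], [0, 0, 0]], jaw=[0.1, 0.1, 0.1, 0.1, 0.1, 0.1])

```text
time: 3.82
tool_pos: [0.5193, 0.0538, 0.2251]
tool_rot: [-3.14, -0.003, 1.47]
contact_force: [-0.0, -1.0, -0.9]
opening: 0.0295
grip_force: 25.0
```

Emit:
apply_moves(delta_pos=[[0.167, 0.495, 0], [0.167, 0.495, 0], [0.167, 0.495, 0], [0.167, 0.495, 0], [0.167, 0.495, 0], [0.167, 0.495, 0], [0.167, 0.495, 0]], dr=[[0, 0, 0], [0, 0, 0], [0, 0, 0], [0, 0, 0], [0, 0, 0], [0, 0, 0], [0, 0, 0]], jaw=[0.1, 0.1, 0.1, 0.1, 0.1, 0.1, 0.1])

```text
time: 4.4
tool_pos: [0.5848, 0.2473, 0.2239]
tool_rot: [-3.138, 0.002, 1.468]
contact_force: [0.0, -1.1, -1.4]
opening: 0.0292
grip_force: 25.0
```

Emit:
apply_moves(delta_pos=[[0, 0, -0.1], [0, 0, -0.2], [0, 0, -0.25], [0, 0, -0.28], [0, 0, -0.308], [0, 0, -0.308]], dr=[[0, 0, 0], [0, 0, 0], [0, 0, 0], [0, 0, 0], [0, 0, 0], [0, 0, 0]], jaw=[0.1, 0.1, 0.1, 0.1, 0.1, 0.1])

```text
time: 4.9
tool_pos: [0.5846, 0.2438, 0.1016]
tool_rot: [-3.139, 0.001, 1.463]
contact_force: [-0.6, -0.0, -0.3]
opening: 0.0292
grip_force: 25.0
```

Emit:
apply_moves(delta_pos=[[0, 0, 0], [0, 0, 0], [0, 0, 0], [0, 0, 0], [0, 0, 0.1], [0, 0, 0.2], [0, 0, 0.309], [0, 0, 0.309]], dr=[[0, 0, 0], [0, 0, 0], [0, 0, 0], [0, 0, 0], [0, 0, 0], [0, 0, 0], [0, 0, 0], [0, 0, 0]], jaw=[0.45, 0.45, 0.45, 0.45, 0.45, 0.45, 0.45, 0.45])

```text
time: 5.57
tool_pos: [0.589, 0.2463, 0.237]
tool_rot: [3.127, -0.006, 1.464]
contact_force: [1.2, 0.6, 1.9]
opening: 0.0411
grip_force: 0.0
```

```bash
python3 - <<'E'
from m import *
caps(); print(telemetry.observe()["tool_pos"])
t=snap("top","t1"); snap("side","s1")
a=np.hstack([cv2.resize(t[140:245,165:365],None,fx=4,fy=4,interpolation=cv2.INTER_CUBIC)]); cv2.imwrite("pics/t1c.png",a[:,:,::-1])
E
```

```text
cap [338.9 177.3] 61 xy@60 [ 0.6105 -0.159 ] tri (array([ 0.6106, -0.159 ,  0.0605]), np.float64(0.0004), np.int32(76))
cap [314.  178.9] 63 xy@60 [ 0.6059 -0.0772] tri (array([ 0.606 , -0.0772,  0.0612]), np.float64(0.0005), np.int32(65))
cap [341.2 201.2] 63 xy@60 [ 0.5314 -0.1645] tri (array([ 0.5316, -0.1645,  0.06  ]), np.float64(0.0005), np.int32(82))
cap [309.6 203.6] 60 xy@60 [ 0.5247 -0.0616] tri (array([ 0.5246, -0.0616,  0.0606]), np.float64(0.0), np.int32(70))
cap [149.8 264.2] 72 xy@60 [0.3305 0.4595] tri None
[0.58668082 0.24562441 0.23010265]
```

View pics/s1.png

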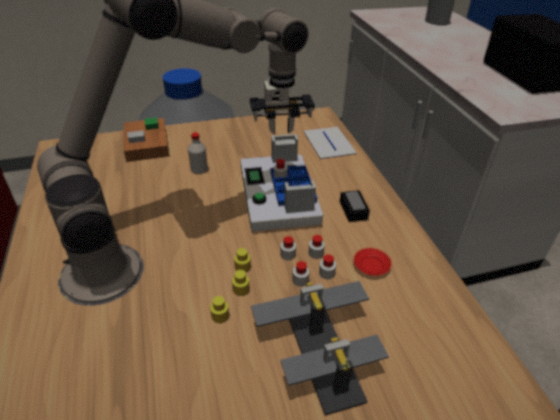

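Side view: the jar stands in its pocket (cap at 280,164) and the remaining jars haven't moved. Next jar.

Emit:
apply_moves(delta_pos=[[-0.152, -0.767, 0], [-0.152, -0.767, 0], [-0.152, -0.767, 0], [-0.152, -0.767, 0], [-0.152, -0.767, 0], [-0.152, -0.767, 0], [-0.152, -0.767, 0], [-0.152, -0.767, 0]], dr=[[0, 0, 0], [0, 0, 0], [0, 0, 0], [0, 0, 0], [0, 0, 0], [0, 0, 0], [0, 0, 0], [0, 0, 0]], jaw=[0.6, 0.6, 0.6, 0.6, 0.6, 0.6, 0.6, 0.6])

```text
time: 6.43
tool_pos: [0.5229, -0.0652, 0.2253]
tool_rot: [-3.138, 0.001, 1.461]
contact_force: [0.5, 0.4, 0.8]
opening: 0.0551
grip_force: 0.0
```

Emit:
apply_moves(delta_pos=[[0, 0, -0.1], [0, 0, -0.2], [0, 0, -0.3], [0, 0, -0.4], [0, 0, -0.455], [0, 0, -0.455], [0, 0, -0.455]], dr=[[0, 0, 0], [0, 0, 0], [0, 0, 0], [0, 0, 0], [0, 0, 0], [0, 0, 0], [0, 0, 0]], jaw=[0.6, 0.6, 0.6, 0.6, 0.6, 0.6, 0.6])

```text
time: 7.02
tool_pos: [0.5233, -0.0611, 0.0434]
tool_rot: [-3.137, -0.001, 1.464]
contact_force: [0.3, 0.4, 0.2]
opening: 0.055
grip_force: 0.0
```

Emit:
apply_moves(delta_pos=[[0, 0, 0], [0, 0, 0], [0, 0, 0], [0, 0, 0], [0, 0, 0.1], [0, 0, 0.2], [0, 0, 0.3], [0, 0, 0.4]], dr=[[0, 0, 0], [0, 0, 0], [0, 0, 0], [0, 0, 0], [0, 0, 0], [0, 0, 0], [0, 0, 0], [0, 0, 0]], jaw=[0.1, 0.1, 0.1, 0.1, 0.1, 0.1, 0.1, 0.1])

```text
time: 7.68
tool_pos: [0.5244, -0.0614, 0.2076]
tool_rot: [3.141, 0.0, 1.464]
contact_force: [0.4, -0.1, -0.6]
opening: 0.0282
grip_force: 25.0
```

Emit:
apply_moves(delta_pos=[[0.301, 0.752, 0], [0.301, 0.752, 0], [0.301, 0.752, 0], [0.301, 0.752, 0], [0.301, 0.752, 0], [0.301, 0.752, 0], [0.301, 0.752, 0], [0.301, 0.752, 0]], dr=[[0, 0, 0], [0, 0, 0], [0, 0, 0], [0, 0, 0], [0, 0, 0], [0, 0, 0], [0, 0, 0], [0, 0, 0]], jaw=[0.1, 0.1, 0.1, 0.1, 0.1, 0.1, 0.1, 0.1])

```text
time: 8.35
tool_pos: [0.6455, 0.2426, 0.2057]
tool_rot: [3.141, -0.001, 1.465]
contact_force: [0.3, -0.5, -0.4]
opening: 0.0284
grip_force: 25.0
```

Emit:
apply_moves(delta_pos=[[0, 0, 0], [0, 0, -0.1], [0, 0, -0.17], [0, 0, -0.22], [0, 0, -0.252], [0, 0, -0.252]], dr=[[0, 0, 0], [0, 0, 0], [0, 0, 0], [0, 0, 0], [0, 0, 0], [0, 0, 0]], jaw=[0.1, 0.1, 0.1, 0.1, 0.1, 0.1])

```text
time: 8.85
tool_pos: [0.646, 0.2395, 0.106]
tool_rot: [3.138, -0.001, 1.464]
contact_force: [1.1, 0.2, 0.6]
opening: 0.0288
grip_force: 25.0
```

Emit:
apply_moves(delta_pos=[[0, 0, 0], [0, 0, 0], [0, 0, 0], [0, 0, 0], [0, 0, 0.1], [0, 0, 0.2], [0, 0, 0.3], [0, 0, 0.3]], dr=[[0, 0, 0], [0, 0, 0], [0, 0, 0], [0, 0, 0], [0, 0, 0], [0, 0, 0], [0, 0, 0], [0, 0, 0]], jaw=[0.45, 0.45, 0.45, 0.45, 0.45, 0.45, 0.45, 0.45])

```text
time: 9.52
tool_pos: [0.6485, 0.2401, 0.2345]
tool_rot: [3.127, -0.005, 1.464]
contact_force: [0.5, 0.7, 2.4]
opening: 0.0414
grip_force: 0.0
```

```bash
python3 - <<'E'
from m import *
caps(); print(telemetry.observe()["tool_pos"])
E
```

```text
cap [338.8 177.4] 62 xy@60 [ 0.6104 -0.1588] tri (array([ 0.6106, -0.1589,  0.0601]), np.float64(0.0005), np.int32(75))
cap [314.  178.9] 63 xy@60 [ 0.6059 -0.0772] tri (array([ 0.6059, -0.0771,  0.0612]), np.float64(0.0003), np.int32(66))
cap [341.2 201.2] 63 xy@60 [ 0.5314 -0.1645] tri (array([ 0.5316, -0.1645,  0.06  ]), np.float64(0.0004), np.int32(81))
cap [149.9 264.2] 73 xy@60 [0.3306 0.4593] tri None
[0.64603094 0.23943181 0.22673273]
```

Emit:
apply_moves(delta_pos=[[-0.098, -0.79, 0], [-0.098, -0.79, 0], [-0.098, -0.79, 0], [-0.098, -0.79, 0], [-0.098, -0.79, 0], [-0.098, -0.79, 0], [-0.098, -0.79, 0], [-0.098, -0.79, 0]], dr=[[0, 0, 0], [0, 0, 0], [0, 0, 0], [0, 0, 0], [0, 0, 0], [0, 0, 0], [0, 0, 0], [0, 0, 0]], jaw=[0.6, 0.6, 0.6, 0.6, 0.6, 0.6, 0.6, 0.6])

```text
time: 10.28
tool_pos: [0.6043, -0.0804, 0.2222]
tool_rot: [-3.138, 0.001, 1.462]
contact_force: [1.3, -0.1, 0.8]
opening: 0.055
grip_force: 0.0
```

Emit:
apply_moves(delta_pos=[[0, 0, -0.1], [0, 0, -0.2], [0, 0, -0.3], [0, 0, -0.4], [0, 0, -0.448], [0, 0, -0.448], [0, 0, -0.448]], dr=[[0, 0, 0], [0, 0, 0], [0, 0, 0], [0, 0, 0], [0, 0, 0], [0, 0, 0], [0, 0, 0]], jaw=[0.6, 0.6, 0.6, 0.6, 0.6, 0.6, 0.6])

```text
time: 10.87
tool_pos: [0.6043, -0.0764, 0.0428]
tool_rot: [-3.136, -0.001, 1.464]
contact_force: [0.0, -0.0, 1.3]
opening: 0.0551
grip_force: 0.0
```

Emit:
apply_moves(delta_pos=[[0, 0, 0], [0, 0, 0], [0, 0, 0], [0, 0, 0], [0, 0, 0.1], [0, 0, 0.2], [0, 0, 0.3], [0, 0, 0.4]], dr=[[0, 0, 0], [0, 0, 0], [0, 0, 0], [0, 0, 0], [0, 0, 0], [0, 0, 0], [0, 0, 0], [0, 0, 0]], jaw=[0.1, 0.1, 0.1, 0.1, 0.1, 0.1, 0.1, 0.1])

```text
time: 11.53
tool_pos: [0.6056, -0.0766, 0.2073]
tool_rot: [3.141, 0.0, 1.464]
contact_force: [1.6, -0.6, -0.8]
opening: 0.0289
grip_force: 24.8
```

Emit:
apply_moves(delta_pos=[[0.082, 0.641, 0], [0.082, 0.641, 0], [0.082, 0.641, 0], [0.082, 0.641, 0], [0.082, 0.641, 0], [0.082, 0.641, 0], [0.082, 0.641, 0], [0.082, 0.641, 0]], dr=[[0, 0, 0], [0, 0, 0], [0, 0, 0], [0, 0, 0], [0, 0, 0], [0, 0, 0], [0, 0, 0], [0, 0, 0]], jaw=[0.1, 0.1, 0.1, 0.1, 0.1, 0.1, 0.1, 0.1])

```text
time: 12.2
tool_pos: [0.6383, 0.1832, 0.205]
tool_rot: [3.142, -0.001, 1.469]
contact_force: [-0.5, -0.3, -0.4]
opening: 0.0293
grip_force: 24.8
```

Emit:
apply_moves(delta_pos=[[0, 0, 0], [0, 0, -0.1], [0, 0, -0.17], [0, 0, -0.22], [0, 0, -0.252], [0, 0, -0.252]], dr=[[0, 0, 0], [0, 0, 0], [0, 0, 0], [0, 0, 0], [0, 0, 0], [0, 0, 0]], jaw=[0.1, 0.1, 0.1, 0.1, 0.1, 0.1])

```text
time: 12.7
tool_pos: [0.6399, 0.1769, 0.1051]
tool_rot: [3.139, 0.0, 1.461]
contact_force: [0.9, 0.4, 0.6]
opening: 0.0291
grip_force: 25.0
```

Emit:
apply_moves(delta_pos=[[0, 0, 0], [0, 0, 0], [0, 0, 0], [0, 0, 0], [0, 0, 0.1], [0, 0, 0.2], [0, 0, 0.3], [0, 0, 0.3]], dr=[[0, 0, 0], [0, 0, 0], [0, 0, 0], [0, 0, 0], [0, 0, 0], [0, 0, 0], [0, 0, 0], [0, 0, 0]], jaw=[0.45, 0.45, 0.45, 0.45, 0.45, 0.45, 0.45, 0.45])

```text
time: 13.37
tool_pos: [0.6422, 0.1801, 0.2342]
tool_rot: [3.126, -0.004, 1.464]
contact_force: [1.2, 0.7, 0.8]
opening: 0.0411
grip_force: 0.0
```

```bash
python3 - <<'E'
from m import *
caps(); print(telemetry.observe()["tool_pos"])
E
```

```text
cap [338.8 177.4] 62 xy@60 [ 0.6104 -0.1588] tri (array([ 0.611 , -0.159 ,  0.0598]), np.float64(0.0011), np.int32(76))
cap [341.2 201.2] 63 xy@60 [ 0.5314 -0.1645] tri (array([ 0.5314, -0.1645,  0.0601]), np.float64(0.0001), np.int32(80))
cap [149.8 264.1] 70 xy@60 [0.3307 0.4595] tri None
[0.6396627  0.17968318 0.226687  ]
```

Emit:
apply_moves(delta_pos=[[-0.07, -0.8, 0], [-0.07, -0.8, 0], [-0.07, -0.8, 0], [-0.07, -0.8, 0], [-0.07, -0.8, 0], [-0.07, -0.8, 0], [-0.07, -0.8, 0], [-0.07, -0.8, 0]], dr=[[0, 0, 0], [0, 0, 0], [0, 0, 0], [0, 0, 0], [0, 0, 0], [0, 0, 0], [0, 0, 0], [0, 0, 0]], jaw=[0.6, 0.6, 0.6, 0.6, 0.6, 0.6, 0.6, 0.6])

```text
time: 14.13
tool_pos: [0.6092, -0.1437, 0.2222]
tool_rot: [-3.138, 0.0, 1.462]
contact_force: [-0.1, 0.1, -0.4]
opening: 0.055
grip_force: 0.0
```

Emit:
apply_moves(delta_pos=[[0, -0.046, -0.05], [0, -0.046, -0.15], [0, -0.046, -0.25], [0, -0.046, -0.35], [0, -0.046, -0.42], [0, -0.046, -0.448], [0, -0.046, -0.448]], dr=[[0, 0, 0], [0, 0, 0], [0, 0, 0], [0, 0, 0], [0, 0, 0], [0, 0, 0], [0, 0, 0]], jaw=[0.6, 0.6, 0.6, 0.6, 0.6, 0.6, 0.6])

```text
time: 14.72
tool_pos: [0.6093, -0.1582, 0.0418]
tool_rot: [-3.137, -0.001, 1.464]
contact_force: [-0.2, 0.6, 0.2]
opening: 0.0551
grip_force: 0.0
```

Emit:
apply_moves(delta_pos=[[0, 0, 0], [0, 0, 0], [0, 0, 0], [0, 0, 0], [0, 0, 0.1], [0, 0, 0.2], [0, 0, 0.3], [0, 0, 0.4]], dr=[[0, 0, 0], [0, 0, 0], [0, 0, 0], [0, 0, 0], [0, 0, 0], [0, 0, 0], [0, 0, 0], [0, 0, 0]], jaw=[0.1, 0.1, 0.1, 0.1, 0.1, 0.1, 0.1, 0.1])

```text
time: 15.38
tool_pos: [0.6104, -0.1585, 0.2072]
tool_rot: [-3.142, -0.0, 1.464]
contact_force: [1.0, -0.6, -1.3]
opening: 0.0289
grip_force: 24.9
```

Emit:
apply_moves(delta_pos=[[-0.079, 0.8, 0], [-0.079, 0.8, 0], [-0.079, 0.8, 0], [-0.079, 0.8, 0], [-0.079, 0.8, 0], [-0.079, 0.8, 0], [-0.079, 0.8, 0], [-0.079, 0.8, 0]], dr=[[0, 0, 0], [0, 0, 0], [0, 0, 0], [0, 0, 0], [0, 0, 0], [0, 0, 0], [0, 0, 0], [0, 0, 0]], jaw=[0.1, 0.1, 0.1, 0.1, 0.1, 0.1, 0.1, 0.1])

```text
time: 16.05
tool_pos: [0.5781, 0.1647, 0.2056]
tool_rot: [3.141, -0.001, 1.465]
contact_force: [0.6, 0.5, -1.3]
opening: 0.029
grip_force: 24.9
```

Emit:
apply_moves(delta_pos=[[0, 0.0615, 0], [0, 0.0615, 0], [0, 0.0615, -0.1], [0, 0.0615, -0.17], [0, 0.0615, -0.22], [0, 0.0615, -0.252], [0, 0.0615, -0.252]], dr=[[0, 0, 0], [0, 0, 0], [0, 0, 0], [0, 0, 0], [0, 0, 0], [0, 0, 0], [0, 0, 0]], jaw=[0.1, 0.1, 0.1, 0.1, 0.1, 0.1, 0.1])

```text
time: 16.63
tool_pos: [0.5801, 0.1852, 0.1047]
tool_rot: [3.139, -0.0, 1.463]
contact_force: [0.3, -0.0, -0.9]
opening: 0.0286
grip_force: 25.0
```

Emit:
apply_moves(delta_pos=[[0, 0, 0], [0, 0, 0], [0, 0, 0], [0, 0, 0], [0, 0, 0.1], [0, 0, 0.2], [0, 0, 0.3], [0, 0, 0.3]], dr=[[0, 0, 0], [0, 0, 0], [0, 0, 0], [0, 0, 0], [0, 0, 0], [0, 0, 0], [0, 0, 0], [0, 0, 0]], jaw=[0.45, 0.45, 0.45, 0.45, 0.45, 0.45, 0.45, 0.45])

```text
time: 17.3
tool_pos: [0.5828, 0.1866, 0.2335]
tool_rot: [3.127, -0.004, 1.464]
contact_force: [0.8, -0.6, 1.0]
opening: 0.041
grip_force: 0.0
```

```bash
python3 - <<'E'
from m import *
caps(); print(telemetry.observe()["tool_pos"])
E
```

```text
cap [341.2 201.2] 62 xy@60 [ 0.5314 -0.1647] tri (array([ 0.5318, -0.1647,  0.0607]), np.float64(0.0009), np.int32(78))
cap [149.8 264.1] 71 xy@60 [0.3307 0.4597] tri None
[0.58005811 0.18601673 0.22648449]
```

Emit:
apply_moves(delta_pos=[[-0.119, -0.8, 0], [-0.119, -0.8, 0], [-0.119, -0.8, 0], [-0.119, -0.8, 0], [-0.119, -0.8, 0], [-0.119, -0.8, 0], [-0.119, -0.8, 0], [-0.119, -0.8, 0]], dr=[[0, 0, 0], [0, 0, 0], [0, 0, 0], [0, 0, 0], [0, 0, 0], [0, 0, 0], [0, 0, 0], [0, 0, 0]], jaw=[0.6, 0.6, 0.6, 0.6, 0.6, 0.6, 0.6, 0.6])

```text
time: 18.07
tool_pos: [0.53, -0.1368, 0.2226]
tool_rot: [-3.138, -0.0, 1.462]
contact_force: [0.9, -0.5, -0.5]
opening: 0.0551
grip_force: 0.0
```

Emit:
apply_moves(delta_pos=[[0, -0.0755, 0], [0, -0.0755, -0.1], [0, -0.0755, -0.2], [0, -0.0755, -0.3], [0, -0.0755, -0.4], [0, -0.0755, -0.448], [0, -0.0755, -0.448]], dr=[[0, 0, 0], [0, 0, 0], [0, 0, 0], [0, 0, 0], [0, 0, 0], [0, 0, 0], [0, 0, 0]], jaw=[0.6, 0.6, 0.6, 0.6, 0.6, 0.6, 0.6])

```text
time: 18.65
tool_pos: [0.5274, -0.1625, 0.0391]
tool_rot: [-3.13, -0.004, 1.464]
contact_force: [-1.0, 0.3, -0.4]
opening: 0.0553
grip_force: 0.0
```

Emit:
apply_moves(delta_pos=[[0, 0, 0], [0, 0, 0], [0, 0, 0], [0, 0, 0], [0, 0, 0.1], [0, 0, 0.2], [0, 0, 0.3], [0, 0, 0.4]], dr=[[0, 0, 0], [0, 0, 0], [0, 0, 0], [0, 0, 0], [0, 0, 0], [0, 0, 0], [0, 0, 0], [0, 0, 0]], jaw=[0.1, 0.1, 0.1, 0.1, 0.1, 0.1, 0.1, 0.1])

```text
time: 19.32
tool_pos: [0.5313, -0.1641, 0.208]
tool_rot: [3.14, 0.0, 1.464]
contact_force: [0.8, -0.3, -1.7]
opening: 0.0286
grip_force: 25.0
```

Emit:
apply_moves(delta_pos=[[0.103, 0.726, 0], [0.103, 0.726, 0], [0.103, 0.726, 0], [0.103, 0.726, 0], [0.103, 0.726, 0], [0.103, 0.726, 0], [0.103, 0.726, 0], [0.103, 0.726, 0]], dr=[[0, 0, 0], [0, 0, 0], [0, 0, 0], [0, 0, 0], [0, 0, 0], [0, 0, 0], [0, 0, 0], [0, 0, 0]], jaw=[0.1, 0.1, 0.1, 0.1, 0.1, 0.1, 0.1, 0.1])

```text
time: 19.98
tool_pos: [0.5728, 0.1332, 0.2062]
tool_rot: [3.14, -0.004, 1.47]
contact_force: [-0.7, -0.8, -1.1]
opening: 0.0285
grip_force: 25.0
```

Emit:
apply_moves(delta_pos=[[0, 0, 0], [0, 0, -0.1], [0, 0, -0.17], [0, 0, -0.22], [0, 0, -0.252], [0, 0, -0.252]], dr=[[0, 0, 0], [0, 0, 0], [0, 0, 0], [0, 0, 0], [0, 0, 0], [0, 0, 0]], jaw=[0.1, 0.1, 0.1, 0.1, 0.1, 0.1])

```text
time: 20.48
tool_pos: [0.5737, 0.1245, 0.1053]
tool_rot: [3.139, -0.0, 1.462]
contact_force: [0.1, -0.1, -1.0]
opening: 0.0289
grip_force: 25.0
```

Emit:
apply_moves(delta_pos=[[0, 0, 0], [0, 0, 0], [0, 0, 0], [0, 0, 0], [0, 0, 0.1], [0, 0, 0.2], [0, 0, 0.3], [0, 0, 0.3]], dr=[[0, 0, 0], [0, 0, 0], [0, 0, 0], [0, 0, 0], [0, 0, 0], [0, 0, 0], [0, 0, 0], [0, 0, 0]], jaw=[0.45, 0.45, 0.45, 0.45, 0.45, 0.45, 0.45, 0.45])

```text
time: 21.15
tool_pos: [0.5764, 0.1263, 0.2332]
tool_rot: [3.127, -0.003, 1.464]
contact_force: [1.2, -0.4, 1.5]
opening: 0.0409
grip_force: 0.0
```

Emit:
apply_moves(delta_pos=[[-0.15, -0.7, 0], [-0.15, -0.7, 0], [-0.15, -0.7, 0], [-0.15, -0.7, 0], [-0.15, -0.7, 0], [-0.15, -0.7, 0], [-0.15, -0.7, 0], [-0.15, -0.7, 0]], dr=[[0, 0, 0], [0, 0, 0], [0, 0, 0], [0, 0, 0], [0, 0, 0], [0, 0, 0], [0, 0, 0], [0, 0, 0]], jaw=[0.8, 0.8, 0.8, 0.8, 0.8, 0.8, 0.8, 0.8])

```text
time: 21.82
tool_pos: [0.5115, -0.16, 0.2242]
tool_rot: [3.141, 0.003, 1.458]
contact_force: [-0.5, 0.1, 0.5]
opening: 0.0728
grip_force: 0.0
```

```bash
python3 - <<'E'
from m import *
caps(); print(telemetry.observe()["tool_pos"])
t=snap("top","t2"); s=snap("side","s2")
for c,a in blobs(t,*RED)[0]: print("top",c.round(1),a)
p=np.load("tray.npy"); R=np.array([[np.cos(p[2]),-np.sin(p[2])],[np.sin(p[2]),np.cos(p[2])]])
for c,a in blobs(t,*RED)[0]: 
    q=onz("top",c,.119)[:2]; print("in tray frame mm",((q-p[:2])@R*1000).round(1))
# plate PCA
hsv=cv2.cvtColor(t,cv2.COLOR_RGB2HSV); g=((hsv[...,1]<40)&(hsv[...,2]>90)).astype(np.uint8); g[:150]=0;g[260:]=0;g[:,:360]=0;g[:,460:]=0
n,l,st,ce=cv2.connectedComponentsWithStats(g)
for i in range(1,n):
    if st[i,4]>400:
        ys,xs=np.where(l==i); P=np.array([onz("top",q,.074)[:2] for q in np.c_[xs,ys]]); P-=(mu:=P.mean(0)); v=np.linalg.svd(P,full_matrices=False)[2][0]
        print(st[i],mu,np.degrees(np.arctan(v[1]/v[0])),cv2.minAreaRect(np.float32(P+mu)))
a=cv2.resize(t[140:260,165:460],None,fx=2.7,fy=2.7,interpolation=cv2.INTER_CUBIC)
b=cv2.resize(s[110:230,200:460],None,fx=2.25,fy=2.25,interpolation=cv2.INTER_CUBIC); b=cv2.copyMakeBorder(b,0,0,0,a.shape[1]-b.shape[1],0)
cv2.imwrite("pics/c2.png",np.vstack([a,b])[:600,:800,::-1])
E
```

```text
cap [215.8 164.7] 64 xy@60 [0.6571 0.2458] tri None
cap [235.  166.2] 66 xy@60 [0.6513 0.1821] tri None
cap [213.8 183.3] 63 xy@60 [0.5948 0.2515] tri None
cap [232.9 185. ] 66 xy@60 [0.5883 0.1885] tri None
cap [251.9 186.8] 67 xy@60 [0.5817 0.126 ] tri None
cap [149.8 264.1] 69 xy@60 [0.3308 0.4597] tri None
[ 0.51243567 -0.1552268   0.22420361]
top [337.9 140.5] 724
top [215.9 164.6] 63
top [235.  166.2] 65
top [213.8 183.3] 63
top [232.8 185.1] 65
top [251.9 186.8] 67
top [149.8 264.1] 71
in tray frame mm [ 145.1 -322. ]
in tray frame mm [29.3 57.6]
in tray frame mm [29.9 -4. ]
in tray frame mm [-31.1  56.8]
in tray frame mm [-31.1  -4.1]
in tray frame mm [-30.8 -64.6]
in tray frame mm [-305.1  229.1]
[ 420  170   22   70 1132] [ 0.51567339 -0.45746533] 1.6359124938321274 ((0.5165368318557739, -0.4589979648590088), (0.22965160012245178, 0.06198554486036301), 1.582489013671875)
[374 187  21  63 824] [ 0.44747446 -0.30143926] -4.79653791596871 ((0.4734627902507782, -0.29891347885131836), (0.2015102505683899, 0.06127655878663063), 0.7093163132667542)
```

View pics/c2.png

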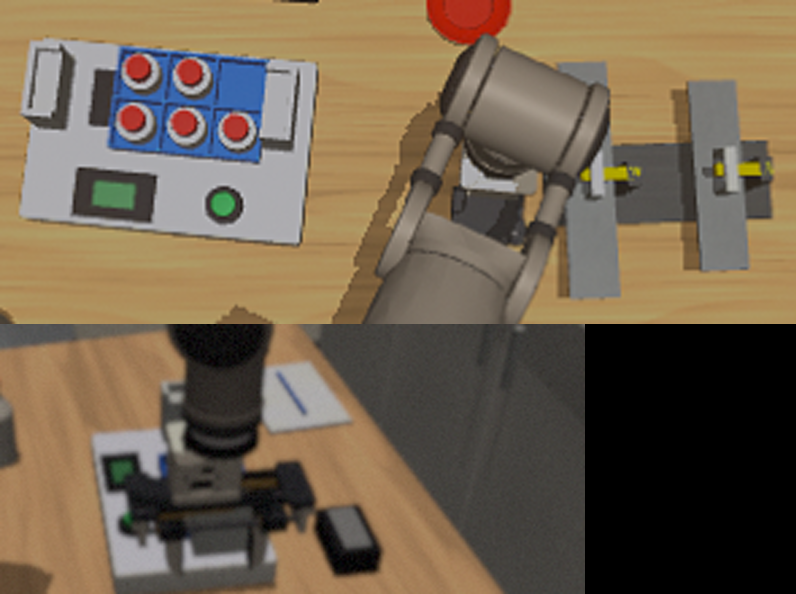

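All five jars stand in their pockets, with only the top-right pocket empty, and both plates still hang. I'll refine the saddle pose and the handle position from the first images before taking the plate.

```bash
cat > ov.py <<'E'
from h import *
import sys
t=cv2.imread("pics/top0.png"); s=cv2.imread("pics/side0.png")
p=np.load("tray.npy")
def T(p,q):
    q=np.array(q,float)/1000; c,s_=np.cos(p[2]),np.sin(p[2]); return np.c_[q[:,:2]@np.array([[c,-s_],[s_,c]]).T+p[:2],q[:,2]]
def crop(im,n,x0,y0,w,h,k,p):
    a=cv2.resize(im[y0:y0+h,x0:x0+w],None,fx=k,fy=k,interpolation=cv2.INTER_CUBIC)
    def dr(q,c): cv2.polylines(a,[np.int32((proj(n,T(p,q))-[x0,y0]+.5)*k)],True,c,1)
    for y,sg in((-108,-1),(162,1)):
        e=y+14*sg; i=y-14*sg
        dr([[36,i,130],[36,e,130],[-36,e,130],[-36,i,130]],(255,0,255))
        dr([[36,i,146],[36,e,146],[-36,e,146],[-36,i,146]],(0,0,255))
    for x in(-30,30):
        for y in(-60,0,60): dr([[x-28,y-28,76],[x+28,y-28,76],[x+28,y+28,76],[x-28,y+28,76]],(0,255,255))
    return a
E
python3 - <<'E'
from ov import *
a=crop(t,"top",170,150,120,70,6.5,p); b=crop(s,"side",235,125,100,100,4.5,p); 
b2=b[:,:]; a=a[:, :]
w=max(a.shape[1],b.shape[1]); pad=lambda z:cv2.copyMakeBorder(z,0,0,0,w-z.shape[1],cv2.BORDER_CONSTANT)
cv2.imwrite("pics/ov.png",cv2.resize(np.vstack([pad(a),pad(b)]),None,fx=.66,fy=.66,interpolation=cv2.INTER_AREA))
cv2.imwrite("pics/ova.png",a); cv2.imwrite("pics/ovb.png",cv2.resize(b,(600,600)))
T0=t[...,::-1]; hsv=cv2.cvtColor(np.ascontiguousarray(T0),cv2.COLOR_RGB2HSV)
for nm,im,x0,x1,y0,y1,thr in(("top",t,378,395,190,216,165),("side",s,295,330,280,310,140)):
    g=im.astype(int); m=(g.min(2)>thr)&(g.max(2)-g.min(2)<40); ys,xs=np.where(m[y0:y1,x0:x1]); print(nm,len(xs),xs.mean()+x0,ys.mean()+y0, np.ptp(xs),np.ptp(ys))
    if nm=="top": print(onz("top",(xs.mean()+x0,ys.mean()+y0),.126))
E
```

```text
top 49 386.0204081632653 203.3265306122449 4 15
[ 0.51406865 -0.29854884  0.126     ]
side 40 312.075 287.575 17 5
```

View pics/ova.png

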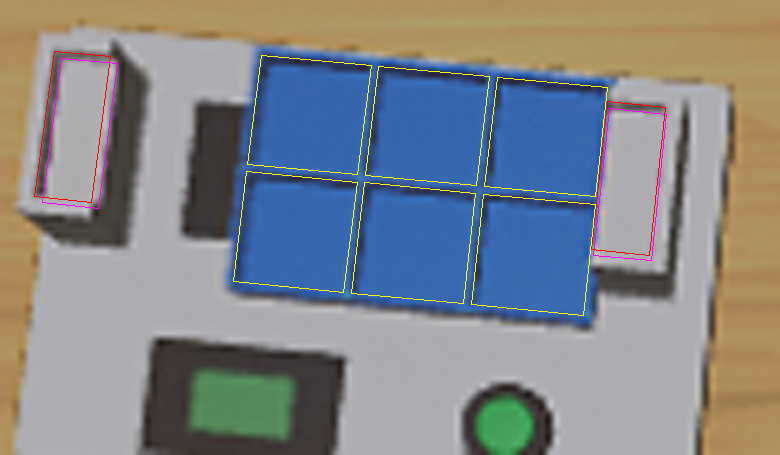

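View pics/ovb.png

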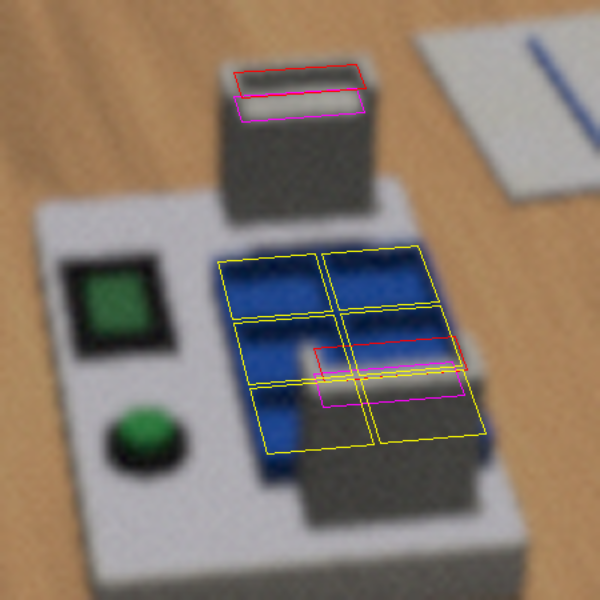

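Overlays: the ledge outlines at (60–115, 58–205) and (600–665, 107–260) match the saddles within about 2 mm. The handle sits at about (0.514, −0.298). Going to the long plate.

Emit:
apply_moves(delta_pos=[[0.003, -0.36, 0], [0.003, -0.36, 0], [0.003, -0.36, 0], [0.003, -0.36, 0], [0.003, -0.36, 0], [0.003, -0.36, 0]], dr=[[0, 0, 0.265], [0, 0, 0.265], [0, 0, 0.265], [0, 0, 0.265], [0, 0, 0.265], [0, 0, 0.265]], jaw=[1, 1, 1, 1, 1, 1])

```text
time: 22.52
tool_pos: [0.5145, -0.2972, 0.2238]
tool_rot: [-3.141, -0.001, 1.596]
contact_force: [0.1, 0.2, 0.1]
opening: 0.092
grip_force: 0.0
```

Emit:
apply_moves(delta_pos=[[0, 0, -0.08], [0, 0, -0.15], [0, 0, -0.22], [0, 0, -0.28], [0, 0, -0.32], [0, 0, -0.34], [0, 0, -0.34], [0, 0, -0.34]], dr=[[0, 0, 0], [0, 0, 0], [0, 0, 0], [0, 0, 0], [0, 0, 0], [0, 0, 0], [0, 0, 0], [0, 0, 0]], jaw=[1, 1, 1, 1, 1, 1, 1, 1])

```text
time: 23.18
tool_pos: [0.5148, -0.2968, 0.089]
tool_rot: [3.141, 0.0, 1.598]
contact_force: [-0.0, -0.9, 1.0]
opening: 0.0922
grip_force: 0.0
```

Emit:
apply_moves(delta_pos=[[0, 0, 0], [0, 0, 0], [0, 0, 0], [0, 0, 0], [0, 0, 0], [0, 0, 0], [0, 0, 0]], dr=[[0, 0, 0], [0, 0, 0], [0, 0, 0], [0, 0, 0], [0, 0, 0], [0, 0, 0], [0, 0, 0]], jaw=[0.45, 0.45, 0.45, 0.45, 0.45, 0.45, 0.45], force=45)

```text
time: 23.77
tool_pos: [0.5141, -0.298, 0.0885]
tool_rot: [3.141, 0.0, 1.596]
contact_force: [-0.8, -1.0, 0.8]
opening: 0.052
grip_force: 45.0
```

Emit:
apply_moves(delta_pos=[[0, 0, 0.02], [0, 0, 0.035], [0, 0, 0.05], [0, 0, 0.05], [0, 0, 0.05]], dr=[[0, 0, 0], [0, 0, 0], [0, 0, 0], [0, 0, 0], [0, 0, 0]], jaw=[0.45, 0.45, 0.45, 0.45, 0.45])

```text
time: 24.18
tool_pos: [0.5143, -0.2981, 0.1089]
tool_rot: [3.141, 0.001, 1.596]
contact_force: [0.1, 1.1, -3.8]
opening: 0.0518
grip_force: 45.0
```

Emit:
apply_moves(delta_pos=[[0, 0.03, 0], [-0.001, 0.06, 0], [-0.002, 0.09, 0], [-0.003, 0.12, 0], [-0.004, 0.145, 0], [-0.004, 0.145, 0], [-0.004, 0.145, 0]], dr=[[0, 0, 0], [0, 0, 0], [0, 0, 0], [0, 0, 0], [0, 0, 0], [0, 0, 0], [0, 0, 0]], jaw=[0.45, 0.45, 0.45, 0.45, 0.45, 0.45, 0.45])

```text
time: 24.77
tool_pos: [0.5127, -0.2391, 0.1085]
tool_rot: [3.141, 0.0, 1.598]
contact_force: [0.1, -0.0, -3.6]
opening: 0.0516
grip_force: 45.0
```

Emit:
apply_moves(delta_pos=[[0, 0, 0.05], [0, 0, 0.1], [0, 0, 0.17], [0, 0, 0.25], [0, 0, 0.3], [0, 0, 0.3]], dr=[[0, 0, 0], [0, 0, 0], [0, 0, 0], [0, 0, 0], [0, 0, 0], [0, 0, 0]], jaw=[0.45, 0.45, 0.45, 0.45, 0.45, 0.45])

```text
time: 25.27
tool_pos: [0.5145, -0.2418, 0.2335]
tool_rot: [3.133, 0.006, 1.596]
contact_force: [1.0, -0.0, -3.3]
opening: 0.0516
grip_force: 45.0
```

```bash
python3 - <<'E'
from h import *
t=snap("top","t3"); s=snap("side","s3")
E
```

```text
(no output)
```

View pics/s3.png

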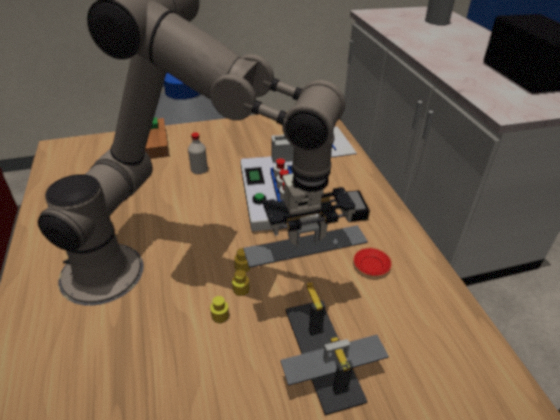

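Side view: the long plate is held level at (305,245) and the short plate is still on its peg. Now carrying and turning it.

Emit:
apply_moves(delta_pos=[[0.083, 0.3755, 0], [0.083, 0.3755, 0], [0.083, 0.3755, 0], [0.083, 0.3755, 0], [0.083, 0.3755, 0], [0.083, 0.3755, 0]], dr=[[0, 0, 0.2], [0, 0, 0.4], [0, 0, 0.6], [0, 0, 0.8], [0, 0, 0.9587], [0, 0, 0.9587]], jaw=[0.45, 0.45, 0.45, 0.45, 0.45, 0.45])

```text
time: 25.87
tool_pos: [0.5449, -0.0879, 0.2259]
tool_rot: [-3.139, -0.003, 2.082]
contact_force: [-0.4, -0.7, -3.9]
opening: 0.052
grip_force: 45.0
```

Emit:
apply_moves(delta_pos=[[0.083, 0.3755, 0], [0.083, 0.3755, 0], [0.083, 0.3755, 0], [0.083, 0.3755, 0], [0.083, 0.3755, 0], [0.083, 0.3755, 0]], dr=[[0, 0, 0.2], [0, 0, 0.4], [0, 0, 0.6], [0, 0, 0.8], [0, 0, 0.9587], [0, 0, 0.9587]], jaw=[0.45, 0.45, 0.45, 0.45, 0.45, 0.45])

```text
time: 26.37
tool_pos: [0.5784, 0.0611, 0.2263]
tool_rot: [-3.14, -0.002, 2.557]
contact_force: [-0.5, 0.7, -4.0]
opening: 0.052
grip_force: 45.0
```

Emit:
apply_moves(delta_pos=[[0.083, 0.3755, 0], [0.083, 0.3755, 0], [0.083, 0.3755, 0], [0.083, 0.3755, 0], [0.083, 0.3755, 0], [0.083, 0.3755, 0], [0.083, 0.3755, 0]], dr=[[0, 0, 0.2], [0, 0, 0.4], [0, 0, 0.6], [0, 0, 0.8], [0, 0, 0.9587], [0, 0, 0.9587], [0, 0, 0.9587]], jaw=[0.45, 0.45, 0.45, 0.45, 0.45, 0.45, 0.45])

```text
time: 26.95
tool_pos: [0.612, 0.2088, 0.227]
tool_rot: [-3.14, -0.002, 3.027]
contact_force: [0.2, -0.7, -3.9]
opening: 0.0516
grip_force: 45.0
```

Emit:
apply_moves(delta_pos=[[0, 0, -0.05], [0, 0, -0.1], [0, 0, -0.1], [0, 0, -0.1]], dr=[[0, 0, 0], [0, 0, 0], [0, 0, 0], [0, 0, 0]], jaw=[0.45, 0.45, 0.45, 0.45])

```text
time: 27.28
tool_pos: [0.6116, 0.2086, 0.1874]
tool_rot: [-3.14, -0.003, 3.029]
contact_force: [0.1, 0.1, -3.0]
opening: 0.0515
grip_force: 45.0
```

```bash
python3 - <<'E'
from ov import *
print({k:telemetry.observe()[k] for k in("tool_pos","tool_rot","contact_force")})
T1=snap("top","t4")[:,:,::-1]; S1=snap("side","s4")[:,:,::-1]
a=crop(T1,"top",165,145,130,80,6,p); b=crop(S1,"side",225,95,130,130,4.6,p)
cv2.imwrite("pics/c4.png",cv2.resize(np.vstack([a,cv2.copyMakeBorder(b,0,0,0,a.shape[1]-b.shape[1],cv2.BORDER_CONSTANT)]),(425,590)))
cv2.imwrite("pics/c4a.png",a); cv2.imwrite("pics/c4b.png",b)
E
```

```text
{'tool_pos': array([0.6116013 , 0.20862905, 0.18736392]), 'tool_rot': array([-3.14028961e+00, -3.02437207e-03,  3.02906408e+00]), 'contact_force': array([ 0.08499164,  0.11982612, -3.03450985])}
```

View pics/c4a.png

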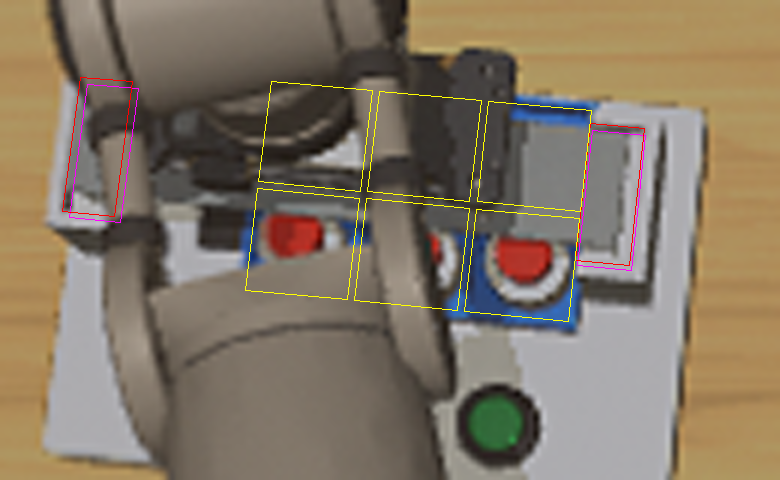

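Top crop: the plate's right end is just above the saddle, with its end edge at about (628,125)–(615,250). I'll check it against the model outline before lowering.

```bash
python3 - <<'E'
from ov import *
x0,y0,k=225,150,10
im=cv2.imread("pics/t4.png"); a=cv2.resize(im[y0:y0+50,x0:x0+60],None,fx=k,fy=k,interpolation=cv2.INTER_CUBIC)
q=[[30,27,173],[30,-116,173],[-30,-116,173],[-30,27,173]]
cv2.polylines(a,[np.int32((proj("top",T(p,q))-[x0,y0]+.5)*k)],True,(0,255,255),1)
s=cv2.imread("pics/s4.png"); b=cv2.resize(s[115:215,235:335],None,fx=5,fy=5,interpolation=cv2.INTER_CUBIC)
for e in(-116,170): 
  q=[[30,27,167],[30,e,167],[-30,e,167],[-30,27,167]]
  cv2.polylines(b,[np.int32((proj("side",T(p,q))-[235,115]+.5)*5)],True,(0,255,255),1)
c=np.zeros((500,1100,3),np.uint8); c[:,:600]=a; c[:,600:]=b
cv2.imwrite("pics/c5.png",cv2.resize(c,(800,364)))
E
```

```text
(no output)
```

View pics/c5.png

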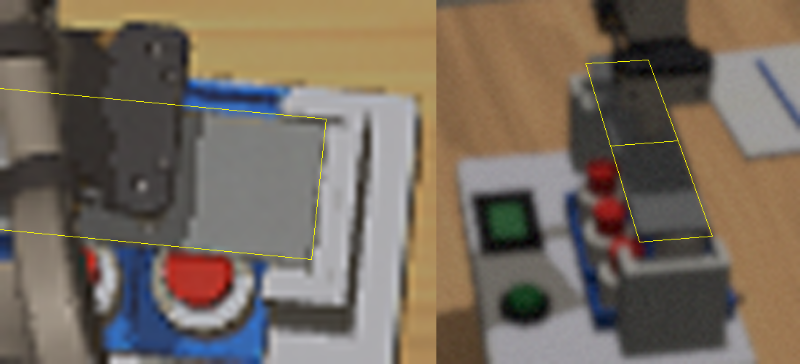

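The plate lines up with the model outline in both views within about 1 mm. Lowering.

Emit:
apply_moves(delta_pos=[[0, 0, -0.02], [0, 0, -0.04], [0, 0, -0.055], [0, 0, -0.07], [0, 0, -0.08], [0, 0, -0.088], [0, 0, -0.095], [0, 0, -0.095]], dr=[[0, 0, 0], [0, 0, 0], [0, 0, 0], [0, 0, 0], [0, 0, 0], [0, 0, 0], [0, 0, 0], [0, 0, 0]], jaw=[0.45, 0.45, 0.45, 0.45, 0.45, 0.45, 0.45, 0.45])

```text
time: 28.05
tool_pos: [0.6122, 0.2108, 0.1506]
tool_rot: [3.141, 0.001, 3.034]
contact_force: [-0.3, 0.3, -3.2]
opening: 0.0514
grip_force: 45.0
```

Emit:
apply_moves(delta_pos=[[0, 0, -0.003], [0, 0, -0.006], [0, 0, -0.006], [0, 0, -0.006]], dr=[[0, 0, 0], [0, 0, 0], [0, 0, 0], [0, 0, 0]], jaw=[0.45, 0.45, 0.45, 0.45])

```text
time: 28.38
tool_pos: [0.6124, 0.2108, 0.1505]
tool_rot: [3.141, 0.002, 3.034]
contact_force: [-4.0, 0.3, 9.2]
opening: 0.052
grip_force: 45.0
```

Contact came at the expected height. Releasing and rising.

Emit:
apply_moves(delta_pos=[[0, 0, 0.003], [0, 0, 0.003], [0, 0, 0.003], [0, 0, 0.003], [0, 0, 0.003], [0, 0, 0.003], [0, 0, 0.003]], dr=[[0, 0, 0], [0, 0, 0], [0, 0, 0], [0, 0, 0], [0, 0, 0], [0, 0, 0], [0, 0, 0]], jaw=[0.8, 0.8, 0.8, 0.8, 0.8, 0.8, 0.8])

```text
time: 28.97
tool_pos: [0.6121, 0.2106, 0.1489]
tool_rot: [3.142, -0.0, 3.034]
contact_force: [-0.4, -0.4, 0.4]
opening: 0.0733
grip_force: 0.0
```

Emit:
apply_moves(delta_pos=[[0, 0, 0.05], [0, 0, 0.1], [0, 0, 0.18], [0, 0, 0.25], [0, 0, 0.25]], dr=[[0, 0, 0], [0, 0, 0], [0, 0, 0], [0, 0, 0], [0, 0, 0]], jaw=[0.8, 0.8, 0.8, 0.8, 0.8])

```text
time: 29.38
tool_pos: [0.6144, 0.2112, 0.256]
tool_rot: [3.138, 0.011, 3.034]
contact_force: [0.8, -0.3, 1.0]
opening: 0.0736
grip_force: 0.0
```

Emit:
apply_moves(delta_pos=[[-0.31, -0.8, 0], [-0.31, -0.8, 0], [-0.31, -0.8, 0], [-0.31, -0.8, 0], [-0.31, -0.8, 0], [-0.31, -0.8, 0], [-0.31, -0.8, 0], [-0.31, -0.8, 0]], dr=[[0, 0, 0], [0, 0, 0], [0, 0, 0], [0, 0, 0], [0, 0, 0], [0, 0, 0], [0, 0, 0], [0, 0, 0]], jaw=[0, 0, 0, 0, 0, 0, 0, 0])

```text
time: 30.05
tool_pos: [0.4905, -0.1017, 0.249]
tool_rot: [3.142, 0.0, 3.035]
contact_force: [0.9, -0.9, -0.1]
opening: 0.0247
grip_force: 0.0
```

```bash
python3 - <<'E'
from ov import *
print(telemetry.observe()["tool_pos"])
T1=np.ascontiguousarray(snap("top","t6")[:,:,::-1]); S1=np.ascontiguousarray(snap("side","s6")[:,:,::-1])
a=crop(T1,"top",165,145,110,80,5,p); b=cv2.resize(S1[105:205,220:330],None,fx=5,fy=5,interpolation=cv2.INTER_CUBIC)
a=cv2.resize(T1[145:245,165:275],None,fx=5,fy=5,interpolation=cv2.INTER_CUBIC)
c=cv2.resize(np.hstack([a,b]),(800,364)); cv2.imwrite("pics/c6.png",c)
E
```

```text
[ 0.49048193 -0.10167148  0.24897906]
```

View pics/c6.png

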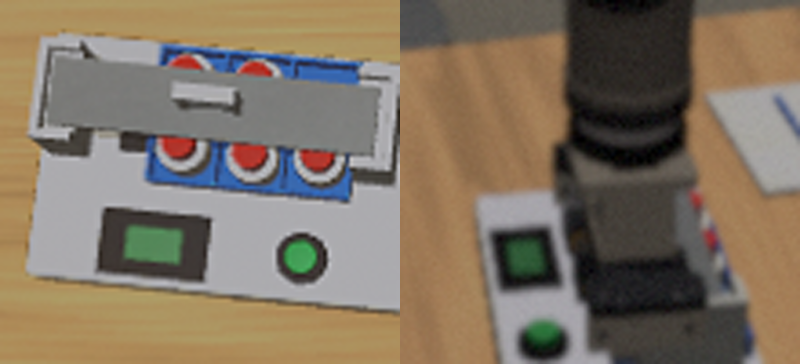

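The plate lies inside the cheeks and end stops: left end at (48,90), right end at (380,120). Jars are underneath. Now the button.

Emit:
apply_moves(delta_pos=[[-0.008, 0.605, 0], [-0.008, 0.605, 0], [-0.008, 0.605, 0], [-0.008, 0.605, 0], [-0.008, 0.605, 0], [-0.008, 0.605, 0], [-0.008, 0.605, 0], [-0.008, 0.605, 0]], dr=[[0, 0, 0], [0, 0, 0], [0, 0, 0], [0, 0, 0], [0, 0, 0], [0, 0, 0], [0, 0, 0], [0, 0, 0]], jaw=[0, 0, 0, 0, 0, 0, 0, 0])

```text
time: 30.82
tool_pos: [0.4879, 0.1442, 0.2488]
tool_rot: [3.142, -0.0, 3.039]
contact_force: [-0.1, -0.9, 0.3]
opening: 0.0004
grip_force: 0.0
```

Emit:
apply_moves(delta_pos=[[0, 0, -0.1], [0, 0, -0.2], [0, 0, -0.3], [0, 0, -0.36], [0, 0, -0.4], [0, 0, -0.42], [0, 0, -0.42]], dr=[[0, 0, 0], [0, 0, 0], [0, 0, 0], [0, 0, 0], [0, 0, 0], [0, 0, 0], [0, 0, 0]], jaw=[0, 0, 0, 0, 0, 0, 0])

```text
time: 31.4
tool_pos: [0.4876, 0.1409, 0.0795]
tool_rot: [-3.141, -0.003, 3.033]
contact_force: [0.0, 0.2, 0.7]
opening: 0.0004
grip_force: 0.0
```

Emit:
apply_moves(delta_pos=[[0, 0, -0.01], [0, 0, -0.02], [0, 0, -0.025], [0, 0, -0.03], [0, 0, -0.035], [0, 0, -0.035]], dr=[[0, 0, 0], [0, 0, 0], [0, 0, 0], [0, 0, 0], [0, 0, 0], [0, 0, 0]], jaw=[0, 0, 0, 0, 0, 0])

```text
time: 31.9
tool_pos: [0.4898, 0.1417, 0.0708]
tool_rot: [3.141, 0.005, 3.035]
contact_force: [-6.8, -3.8, 26.6]
opening: 0.0001
grip_force: 13.5
```

26 N at z = 0.071, so it looks bottomed out. I'll back off in steps to confirm the travel.

Emit:
apply_moves(delta_pos=[[0, 0, 0.01], [0, 0, 0.01], [0, 0, 0.01]], dr=[[0, 0, 0], [0, 0, 0], [0, 0, 0]], jaw=[0, 0, 0])

```text
time: 32.15
tool_pos: [0.4896, 0.1418, 0.0725]
tool_rot: [3.141, 0.004, 3.035]
contact_force: [2.1, -1.8, 3.9]
opening: 0.0004
grip_force: 2.0
```

Emit:
apply_moves(delta_pos=[[0, 0, 0.005], [0, 0, 0.005], [0, 0, 0.005]], dr=[[0, 0, 0], [0, 0, 0], [0, 0, 0]], jaw=[0, 0, 0])

```text
time: 32.4
tool_pos: [0.4891, 0.142, 0.0735]
tool_rot: [3.141, 0.002, 3.034]
contact_force: [2.6, 0.1, 3.9]
opening: 0.0005
grip_force: 1.8
```

Emit:
apply_moves(delta_pos=[[0, 0, 0.005], [0, 0, 0.005], [0, 0, 0.005]], dr=[[0, 0, 0], [0, 0, 0], [0, 0, 0]], jaw=[0, 0, 0])

```text
time: 32.65
tool_pos: [0.4884, 0.142, 0.0751]
tool_rot: [3.141, -0.0, 3.034]
contact_force: [2.2, 0.1, 3.9]
opening: 0.0004
grip_force: 1.3
```

Emit:
apply_moves(delta_pos=[[0, 0, 0.005], [0, 0, 0.005], [0, 0, 0.005]], dr=[[0, 0, 0], [0, 0, 0], [0, 0, 0]], jaw=[0, 0, 0])

```text
time: 32.9
tool_pos: [0.4879, 0.1419, 0.0769]
tool_rot: [-3.142, -0.001, 3.034]
contact_force: [0.0, 0.5, 1.9]
opening: 0.0003
grip_force: 0.8
```

Emit:
apply_moves(delta_pos=[[0, 0, 0.005], [0, 0, 0.005], [0, 0, 0.005]], dr=[[0, 0, 0], [0, 0, 0], [0, 0, 0]], jaw=[0, 0, 0])

```text
time: 33.15
tool_pos: [0.488, 0.1418, 0.0789]
tool_rot: [-3.141, -0.001, 3.034]
contact_force: [0.8, 0.9, -0.1]
opening: 0.0009
grip_force: 0.0
```

The spring force held from about 0.077 down to a hard stop at 0.071, which is the full 6 mm of travel, and the button is now released. Retreat and do a final check.

Emit:
apply_moves(delta_pos=[[0, 0, 0.1], [0, 0, 0.2], [0, 0, 0.3], [0, 0, 0.4], [0, 0, 0.4]], dr=[[0, 0, 0], [0, 0, 0], [0, 0, 0], [0, 0, 0], [0, 0, 0]], jaw=[0, 0, 0, 0, 0])

```text
time: 33.57
tool_pos: [0.4916, 0.1423, 0.2469]
tool_rot: [3.138, 0.013, 3.034]
contact_force: [1.2, 0.1, 0.3]
opening: 0.0001
grip_force: 0.0
```

Emit:
apply_moves(delta_pos=[[-0.25, -0.75, 0], [-0.25, -0.75, 0], [-0.25, -0.75, 0], [-0.25, -0.75, 0], [-0.25, -0.75, 0], [-0.25, -0.75, 0], [-0.25, -0.75, 0], [-0.25, -0.75, 0]], dr=[[0, 0, 0], [0, 0, 0], [0, 0, 0], [0, 0, 0], [0, 0, 0], [0, 0, 0], [0, 0, 0], [0, 0, 0]], jaw=[0, 0, 0, 0, 0, 0, 0, 0])

```text
time: 34.23
tool_pos: [0.3868, -0.161, 0.2389]
tool_rot: [-3.141, -0.001, 3.033]
contact_force: [0.9, 0.2, 0.9]
opening: 0.0004
grip_force: 0.0
```

```bash
python3 -c "
from h import *
a=snap('top','t7')[80:280,130:470]; b=snap('side','s7')[90:230,180:420]
a=cv2.resize(a,(510,300)); b=cv2.resize(b,(510,298)); cv2.imwrite('pics/c7.png',np.vstack([a,b])[:,:,::-1])"
```

```text
(no output)
```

View pics/c7.png

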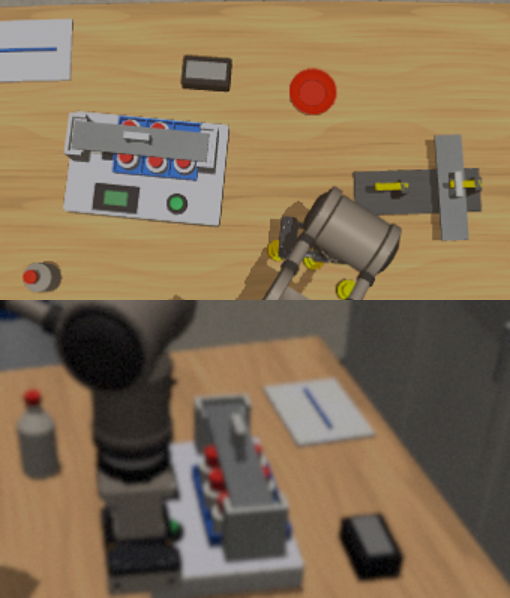

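Both views agree: the plate lies flat on both saddles over the five jars, the button is up, the short plate is still hanging, and the bystanders haven't moved.

```bash
python3 -c "
from cell import job; print(job.hand_in())"
```

```text
the job is handed in; nothing more can be done
None
```

I loaded all five red-capped jars, laid the long plate flat on both saddles, pressed the start button its full 6 mm and let it go, then handed the job in at about 34 s; no verdict came back.

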